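Load a bead tub into the ramp rack

TASK

Take the lidded bead tub by the bar handle on its lid, set it flat on the table at the foot of the rack's ramp, between the flared guide rails with one end facing the ramp, and let go. Then, with the closed fingers against its other end, gently push (never over 22 N) the tub up the ramp, sliding it and not lifting it, until its trailing bottom edge drops behind the lip at the top and it sits flat in the pocket against the sprung pad; back off and leave the spool, jar and sorting tray where they are.

Things in the scene. Friction and masses are not known exactly. Their poses are not given: they have to be found in the camera images.
- tub: loose closed grey plastic box with white lid, 90 mm long (x), 80 wide (y), 50 high; on the lid's middle a white bar handle 50 long (x), 12 thick (y), rising 30 above the lid (top 80 above the underside). Origin: centre of its underside, z up. Both ends alike. 0.4 to 0.75 kg. Starts on the table to the robot's right of the rack.
- rack: fixed wooden tub rack. Origin: on the table, middle of the ramp's foot; x points up the ramp (level), y across, z up. Ramp rises to 24 mm at x=105, then a level top 1 to 2 mm lower to the lip. Side rails: inner faces at y=+-43 (3 mm play each side of the tub), 12 thick, 36 high, x=-30 to 300; from x=-30 back to -103 they flare outwards by 17 degrees.
- foot_spot (a point): on the rack, fixed to it: the spot on the table between the flared rails, 56 mm before the ramp's foot (rack x=-56), where the tub's centre goes before the push. Its axes are the rack's. A tub standing here has 11 mm to go to the ramp's foot.
- ramp_top (a point): on the rack: middle of the ramp's upper edge, rack x=105, 24 mm high, axes the rack's. From here a level top (23, then 22 mm high) runs on to the dark wooden lip, whose far edge lies at rack x=142 to 178: lip, pocket, pad and end board are one unit clamped in slots, set differently each time and not reported, so seating must be felt. Pushing up the ramp takes 2 to 8 N (friction about 0.3).
- pocket_mid (a point): on the rack, x=205, 14 mm high: pocket floor where the seated tub's centre lies on average (+-18 mm by setting). Lip 8 mm tall. A rubber pad (20 to 50 mm high) 86 mm past the lip yields 1.5 N/mm: 6 N as the tub clears the lip, rigid after 8 mm (12 N), plus 1 to 3 N friction. Push to 11-13 N, then slide the fingers ~10 mm down, as their friction can hold the tub's tail up.
- spool: a black thread spool standing on end, 36 mm diameter, 50 mm high, beside the rack; origin at the centre of its underside. Leave alone.
- jar: a glass jar with a steel cap, 56 mm diameter, 70 mm high, on the other side of the rack; origin at the centre of its underside. Leave alone.
- sorting_tray: a white open tray with small compartments, 80 by 100 mm, 16 mm high, on the table beyond the tub; origin at the centre of its underside. Leave alone.
Things that resemble listed ones, but are neither listed nor needed, are in the scene too. Leave any green or pink look-alike of the tub alone.

How it is judged (in metres and radians):
On the way:
1. the tub stands on the table at the foot of the ramp, between the flared guide rails, in line with the ramp (x of tub in the frame of rack between -0.13 and 0 m and y of tub in the frame of rack between -0.02 and 0.02 m and z of tub in the frame of rack below 0.012 m and angle between the x axis of tub and the x axis of rack, either way round below 0.25 rad), for 0.2 s.
At the end, for the whole second after the job is handed in: the tub lies flat on the pocket floor behind the lip: its centre 182 to 232 mm up from the ramp's foot, its underside within 2.5 to 3 mm of the 14 mm floor height, tilted less than 2.5 degrees, in line with the rack, at rest and released (x of tub in the frame of rack between 0.182 and 0.232 m and z of tub in the frame of rack between 0.011 and 0.0165 m and angle between tub's own z axis and vertical below 0.045 rad and linear speed of tub below 0.01 m/s and angle between the x axis of tub and the x axis of rack, either way round below 0.1 rad); the robot touches nothing.
It fails at once if the tub is pushed, pulled or gripped with more than 22 N by the fingers once its centre is past the ramp's foot (x of tub in the frame of rack above 0 m and y of tub in the frame of rack between -0.06 and 0.06 m and contact force between the fingers and tub above 22 N).
It fails at once if the tub is lifted over the upper ramp instead of slid (centre of its underside more than 40 mm above the table there) (x of tub in the frame of rack above 0.03 m and z of tub in the frame of rack above 0.04 m).
It fails at once if the spool is moved more than 15 mm (distance of spool from where it was at the start of the episode above 0.015 m).
It fails at once if the jar is moved more than 15 mm (distance of jar from where it was at the start of the episode above 0.015 m).
It fails at once if the sorting tray is moved more than 15 mm (distance of sorting_tray from where it was at the start of the episode above 0.015 m).
It also fails if it takes over 72 s, if anything falls off the work surface, if the arm or the gripper's body presses on something with over 40 N, if the wrist force passes 120 N, or if a joint passes its speed limit or range.

ROBOT

A 6-joint arm with a two-finger parallel gripper is mounted at the origin on the work surface. World frame = base frame: x ahead of the robot, y to its left, z up, the work surface at z = 0. Lengths are in m, angles in degrees, forces in N, time in s.
With the tool pointing down it reaches from about 0.4 to 0.825 m from the base axis. Payload 7 kg.
Tool frame: the origin (TCP) lies midway between the tips of the shut fingers; the grasp point (between the pads) lies 19 mm behind it; z points along the fingers, y is the line along which they close (so a half turn about z gives the same grasp; the last joint's range is limited). The gripper opens to 88 mm and grips with 3 to 60 N. Pads are 19 mm wide; open, the fingers measure 130 mm over their backs; the gripper's body (78 mm by 193 mm) begins 47 mm behind the grasp point.
Start: joints at [-58.665, 20.546, 0.682, 0, -70.136, -16.507], TCP at [0.173, -0.653, 0.227] pointing down, gripper open.
Joint ranges: [-176.03, 176.03], [-82.01, 121.73], [-58.28, 71.71], [-173.87, 95.51], [-174.79, -0.11], [-173.66, 173.66]. Speed limits (degrees/s): [136.94, 136.94, 172.46, 180, 180, 180].

INTERFACE

Orientations are given as [roll, pitch, yaw] about the fixed x, y, z axes, in that order (R = Rz(yaw) Ry(pitch) Rx(roll)).
In Python, from plant import ctrl gives the robot as it stands. The module is installed in compiled form; this text tells all that it offers.
- The arm moves only by the tool send_rows, never from a script. Its argument "plan" is a list that holds one entry, the list of rows, each a list of 6 numbers: the shift along the tool's x, y, z in shares of 100 cm (1.0 is 100 cm), then the turn, a rotation vector about the tool's x, y, z in a scale on which 1.0 is 60 degrees. A call has 1 to 8 rows; each row is the pose to reach, as a shift and turn from the pose commanded when the call began, along the tool's axes at that moment; what a row does not reach only later rows make up. A row lasts 1/12 s, in which the tool goes at most 41.7 mm and 7.16 degrees, less where a joint would pass 70% of its speed; a pose out of reach is approached as far as the arm can. A call with a gripper value outside its range is refused whole. "fingers" is the opening, from 0 (shut) to 1 (fully open), set as the call begins (left out, the last holds). The fingers move at their own pace and stop on an object; the grip force is fixed at half the most. Time passes only in rows, so rows that repeat a pose let the fingers close. It gives the time, the measured TCP pose, the force, the opening and the grip force at its end, in the units of the state.
- ctrl.get_obs(): the state, without advancing time (a new reading comes with each control period).
- ctrl.snapshot(name): name is "side" or "top" or "wrist"; returns a dict with "img" (384x512x3 uint8, red, green, blue), "K" (3x3 intrinsics, pixels), "pose" (4x4, takes a point from camera to world coordinates). Camera axes: x right, y down, z forward; pixel columns grow to the right and rows downward; lengths in m; the calibration is good to about 2 mm. A picture is of the moment at which its call begins. There is no depth.
- ctrl.close_job(): hands the job in; it is judged then, once.
The state is a dict: "clock": time; "joint_pos": joint angles; "qvel": joint speeds; "tau": joint torques, N m; "tool_pos": TCP position; "orientation": TCP orientation; "force": force on the tool from outside, world axes, zero at the start; "moment": the same for the moment, N m; "opening": finger opening in m; "gripper_force": force on a finger pad.
Only numpy, scipy, OpenCV 4.12 (cv2) and the standard library are available. Lean on these libraries where they do the work, as an engineer would, in place of code of your own. Each camera call takes 0.05 s, during which the arm holds its last target. There are 200 camera calls.

## Working session

There is one attempt and no reset: what is moved stays moved. The work goes in short steps, Python scripts to look and compute and a tool call to move; the robot and the scene stay as the last step left them, time stands still between calls to the robot, and variables do not carry over. Pictures are saved under pics/ and viewed, at most 10 in all, crops included, and the job is handed in when it is done.

Besides the shell and the picture viewer there is one more tool, called after "Emit:" by a JSON object that holds its "method" and its "body". send_rows: Moves the arm, as the interface text tells. Its arguments: {"type":"object","properties":{"plan":{"type":"array","items":{"type":"array","items":{"type":"array","items":{"type":"number"}}}},"fingers":{"type":"number"}},"required":["plan"]}

```bash
mkdir -p pics; python3 - <<'E'
from plant import ctrl
import cv2, pickle
o=ctrl.get_obs(); print(o)
d={}
for n in ("top","side","wrist"):
    s=ctrl.snapshot(n); d[n]=s
    cv2.imwrite(f"pics/{n}0.png",s["img"][:,:,::-1]); print(n,s["K"].tolist(),s["pose"].round(4).tolist())
pickle.dump(d,open("s0.pkl","wb"))
E
```

```text
{'clock': 0.0, 'joint_pos': array([-5.86660861e+01,  2.05919522e+01,  6.32069571e-01, -2.11779943e-02,
       -7.01375878e+01, -1.65051054e+01]), 'qvel': array([ 0.05101757, -0.10116024,  0.02709319,  0.03830512,  0.03181176,
        0.11284768]), 'tau': array([-6.95468661e-04, -5.82728970e+01,  2.93055063e+01,  6.99737549e+00,
        6.85686129e-03, -1.92866296e-04]), 'tool_pos': array([ 0.17257255, -0.65202971,  0.2256006 ]), 'orientation': array([ 1.79900889e+02, -8.60611533e-03, -1.65178396e+02]), 'force': array([-0.06277635, -0.1761108 , -0.25603076]), 'moment': array([ 0.08826094, -0.01851718, -0.03253034]), 'gripper_force': 0.0, 'opening': 0.08771649471145579}
top [[403.7437324962911, 0.0, 257.3715527382545], [0.0, 403.7437324962911, 190.90955632638813], [0.0, 0.0, 1.0]] [[-0.0056, -0.988, 0.1543, 0.32], [-0.9999, 0.004, -0.011, -0.1397], [0.0103, -0.1543, -0.988, 1.0703], [0.0, 0.0, 0.0, 1.0]]
side [[432.07869705785197, 0.0, 253.12123874006485], [0.0, 432.07869705785197, 187.8786318995699], [0.0, 0.0, 1.0]] [[-0.8959, -0.2417, 0.3728, 0.0518], [-0.4438, 0.5255, -0.7259, 0.672], [-0.0205, -0.8157, -0.578, 0.7305], [0.0, 0.0, 0.0, 1.0]]
wrist [[264.6666262950395, 0.0, 257.3449307819954], [0.0, 264.6666262950395, 192.36115234060847], [0.0, 0.0, 1.0]] [[-0.2565, 0.924, 0.2835, 0.0949], [0.9665, 0.2447, 0.077, -0.6727], [0.0018, 0.2937, -0.9559, 0.3834], [0.0, 0.0, 0.0, 1.0]]
```

View pics/top0.png

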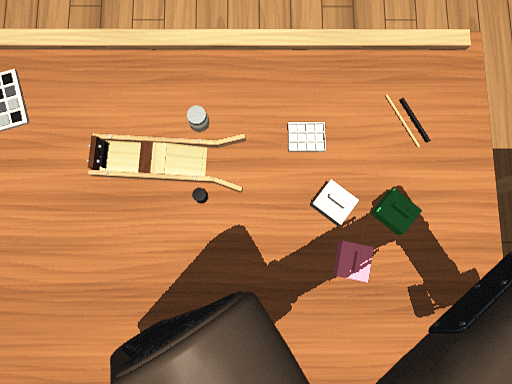

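View pics/side0.png

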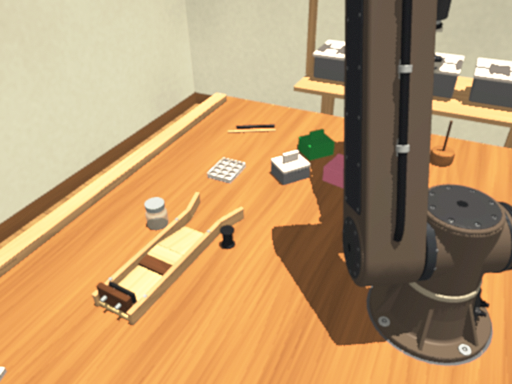

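Top view: white-lidded tub at about (335,201); the rack runs from its flare mouth at (243,137)/(240,188) to the end board at (97,155), ramp foot near column 208 and lip near 146. The jar is at (197,117), the spool at (200,195) and the tray at (307,136). The side view agrees.

```bash
cat > h.py <<'E'
import numpy as np, cv2
def ray(s,px,z):
    px=np.atleast_2d(np.asarray(px,float)); K,P=s["K"],s["pose"]
    d=np.c_[px,np.ones(len(px))]@np.linalg.inv(K).T@P[:3,:3].T
    t=(z-P[2,3])/d[:,2]
    return P[:3,3]+d*t[:,None]
def tri(sa,pa,sb,pb):
    A=[];b=[]
    for s,p in((sa,pa),(sb,pb)):
        d=s["pose"][:3,:3]@np.linalg.inv(s["K"])@[*p,1]; d/=np.linalg.norm(d)
        M=np.eye(3)-np.outer(d,d);A.append(M);b.append(M@s["pose"][:3,3])
    return np.linalg.lstsq(np.vstack(A),np.hstack(b),rcond=None)[0]
E
python3 - <<'E'
import pickle,cv2,numpy as np
from h import *
d=pickle.load(open("s0.pkl","rb")); s=d["top"]; im=s["img"]
hsv=cv2.cvtColor(im,cv2.COLOR_RGB2HSV)
# lid
m=((hsv[...,1]<40)&(hsv[...,2]>150)).astype(np.uint8); m[:, :305]=0; m[:,365:]=0; m[:170]=0;m[235:]=0
c=max(cv2.findContours(m,0,2)[0],key=cv2.contourArea)
w=ray(s,c[:,0],.05)[:,:2].astype(np.float32)*1000
print("lid",cv2.minAreaRect(w), cv2.contourArea(c))
# rails: pale wood
m=((hsv[...,1]<140)&(hsv[...,2]>120)).astype(np.uint8); r=np.zeros_like(m); r[125:200,80:250]=m[125:200,80:250]
a=np.hstack([im[125:200,80:250],cv2.cvtColor(r[125:200,80:250]*255,cv2.COLOR_GRAY2RGB)])
b=im[170:235,300:470]
out=np.vstack([cv2.resize(im[122:202,85:250],(0,0),fx=4.5,fy=4.5,interpolation=2),])
cv2.imwrite("pics/rack.png",out[:,:,::-1])
print([hsv[y,x].tolist() for x,y in((180,138),(180,160),(230,140),(225,160),(120,155),(97,155))])
E
```

```text
lid ((451.67950439453125, -350.61865234375), (89.49531555175781, 79.52892303466797), 52.232486724853516) 1036.0
[[17, 121, 237], [25, 79, 251], [24, 88, 255], [13, 162, 198], [24, 75, 252], [11, 149, 41]]
```

View pics/rack.png

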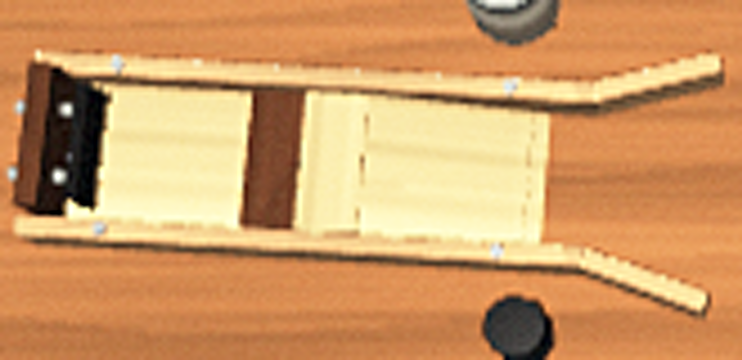

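```bash
python3 - <<'E'
import pickle,cv2,numpy as np
from h import *
d=pickle.load(open("s0.pkl","rb")); s=d["top"]; B=cv2.GaussianBlur(s["img"],(3,1),0)[...,2].astype(float)
def cross(v,i0,step,th=110):
    i=i0
    while v[i]<th: i+=step
    return i-step*(v[i]-th)/(v[i]-v[i-step])
up=[(c,cross(B[:,c],131+int((c-93)*.05),1)) for c in range(98,212)]
lo=[(c,cross(B[:,c],184,-1)) for c in range(100,192)]
def fit(p,z):
    w=ray(s,p,z)[:,:2]*1000
    for _ in range(3):
        vx,vy,x0,y0=cv2.fitLine(w.astype(np.float32),cv2.DIST_HUBER,0,.01,.01).ravel()
        r=(w[:,0]-x0)*vy-(w[:,1]-y0)*vx; w=w[abs(r)<3]
    if vy<0: vx,vy=-vx,-vy
    return np.array([x0,y0]),np.array([vx,vy]),len(w),r.std()
U=fit(up,.036);L=fit(lo,.036)
print(U,L,np.degrees(np.arctan2(U[1][1],U[1][0])),np.degrees(np.arctan2(L[1][1],L[1][0])))
u=U[1]+L[1];u/=np.linalg.norm(u);n=np.array([-u[1],u[0]])
print("sep",(U[0]-L[0])@n)
off=(U[0]@n+L[0]@n)/2
ft=[(cross(B[r],218,-1),r) for r in range(150,174)]
w=ray(s,ft,0)[:,:2]*1000; a=w@u; print("foot u",np.median(a),a.std())
O=np.median(a)*u+off*n
print("rack origin",O,"yaw",np.degrees(np.arctan2(u[1],u[0])),"foot_spot",O-56*u)
q=lambda x,y:np.array([[x/4.5+85,y/4.5+122]])
for nm,p,z in(("upbend",q(599,80),.036),("lobend",q(583,245),.036),("upend",q(720,60),.036),("loend",q(705,295),.036),("upleft",q(38,52),.036),("loleft",q(15,226),.036),("ramptop",q(362,160),.024),("lipfar",q(245,155),.022)):
    w=ray(s,p,z)[0,:2]*1000-O; print(nm,(w@u).round(1),(w@n).round(1))
for nm,p,z in(("jar",(197,115),.07),("spool",(200.5,195),.05)):
    w=ray(s,p,z)[0,:2]*1000; print(nm,w.round(),((w-O)@u).round(),((w-O)@n).round())
E
```

```text
(array([627.94635 , 118.212776], dtype=float32), array([0.06009658, 0.99819255], dtype=float32), 114, np.float64(0.6738430839936017)) (array([520.6486 , 147.73125], dtype=float32), array([0.05919994, 0.99824613], dtype=float32), 92, np.float64(0.31785066596411055)) 86.55464 86.6061
sep -108.86741
foot u 20.995848849797063 0.5201622509871466
rack origin [565.58915801 -12.76328663] yaw 86.580376 foot_spot [562.24885507 -68.66357808]
upbend -32.2 -55.1
lobend -29.8 43.8
upend -102.5 -71.3
loend -102.1 69.2
upleft 297.2 -53.3
loleft 298.3 51.0
ramptop 104.9 -2.0
lipfar 174.4 -1.6
jar [675.   4.] 23.0 -108.0
spool [469.  -6.] 1.0 96.0
```

Rack fit is self-consistent: rails 109 mm apart (110 expected), ends at -102 and +298, ramp top at 105. Rack origin is (0.5656,-0.0128), yaw 86.6°. Tub is at (0.4517,-0.3506), yaw 52.2°, lid measured 89.5x79.5. Moving now.

Units first: shifts go in shares of 100 cm and turns go in shares of 60 degrees. So -31 cm / 100 = -0.31, -27.3 cm / 100 = -0.273, -37.4 degrees / 60 = -0.6233.

Emit:
{"method": "send_rows", "body": {"fingers": 0.7, "plan": [[[-0.039,0.025,0,0,0,-0.0833],[-0.078,0.05,0,0,0,-0.1667],[-0.117,0.075,0,0,0,-0.25],[-0.156,0.1,0,0,0,-0.3333],[-0.195,0.125,0,0,0,-0.4167],[-0.234,0.15,0,0,0,-0.5],[-0.273,0.175,0,0,0,-0.5833],[-0.31,0.2,0,0,0,-0.6233]]]}}

```text
clock: 0.82
tool_pos: [0.3985, -0.4046, 0.2266]
orientation: [-180.0, 0.0, -127.5]
force: [0.9, -0.4, 0.3]
opening: 0.061
gripper_force: 0.0
```

In the tool's units: 10.5 cm / 100 = 0.105, -4.2 cm / 100 = -0.042.

Emit:
{"method": "send_rows", "body": {"plan": [[[-0.021,-0.003,0,0,0,0],[-0.042,-0.005,0,0,0,0],[-0.042,-0.005,0.03,0,0,0],[-0.042,-0.005,0.06,0,0,0],[-0.042,-0.005,0.09,0,0,0],[-0.042,-0.005,0.105,0,0,0],[-0.042,-0.005,0.105,0,0,0],[-0.042,-0.005,0.105,0,0,0]]]}}

```text
clock: 1.48
tool_pos: [0.4268, -0.3762, 0.1211]
orientation: [179.9, -0.0, -127.8]
force: [-0.3, 0.1, 1.2]
opening: 0.0615
gripper_force: 0.0
```

```bash
python3 - <<'E'
from plant import ctrl
import cv2
o=ctrl.get_obs();print(o["tool_pos"],o["orientation"])
s=ctrl.snapshot("wrist");cv2.imwrite("pics/w1.png",s["img"][:,:,::-1])
import numpy as np
P=s["pose"];
for p in ([.4517,-.3506,.08],list(o["tool_pos"])): 
    c=P[:3,:3].T@(np.array(p)-P[:3,3]);c=s["K"]@c;print(c[:2]/c[2])
E
```

```text
[ 0.42684112 -0.37620925  0.1211387 ] [ 1.79895195e+02 -4.69164985e-02 -1.27757533e+02]
[251.65085814 253.91682304]
[256.19679908 238.28647089]
```

View pics/w1.png

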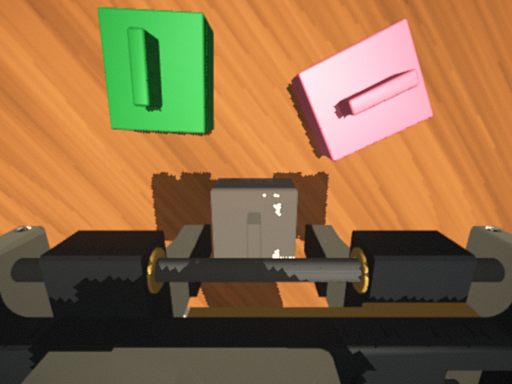

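The wrist view shows the white tub's handle near (253,230), parallel to the fingers' plane of symmetry, with the green and pink look-alikes well ahead. The arm is 3.5 cm short along tool x, so I'll correct, descend and grip.

In the tool's units: 6.6 cm / 100 = 0.066, -3.5 cm / 100 = -0.035.

Emit:
{"method": "send_rows", "body": {"plan": [[[-0.018,-0.002,0,0,0,0],[-0.035,-0.004,0,0,0,0],[-0.035,-0.004,0.02,0,0,0],[-0.035,-0.004,0.04,0,0,0],[-0.035,-0.004,0.055,0,0,0],[-0.035,-0.004,0.065,0,0,0],[-0.035,-0.004,0.066,0,0,0],[-0.035,-0.004,0.066,0,0,0]]]}}

```text
clock: 2.2
tool_pos: [0.4523, -0.3514, 0.0563]
orientation: [-180.0, -0.0, -127.8]
force: [-1.2, -0.3, 1.2]
opening: 0.0614
gripper_force: 0.0
```

Emit:
{"method": "send_rows", "body": {"fingers": 0, "plan": [[[0,0,0,0,0,0],[0,0,0,0,0,0],[0,0,0,0,0,0],[0,0,0,0,0,0],[0,0,0,0,0,0],[0,0,0,0,0,0],[0,0,0,0,0,0],[0,0,0,0,0,0]]]}}

```text
clock: 2.87
tool_pos: [0.4517, -0.351, 0.0556]
orientation: [180.0, -0.0, -127.8]
force: [-3.3, 3.0, 4.1]
opening: 0.0134
gripper_force: 2.1
```

In the tool's units: -7.5 cm / 100 = -0.075, -7 cm / 100 = -0.07.

Emit:
{"method": "send_rows", "body": {"plan": [[[0,0,0,0,0,0],[0,0,0,0,0,0],[0,0,0,0,0,0],[0,0,-0.01,0,0,0],[0,0,-0.03,0,0,0],[0,0,-0.05,0,0,0],[0,0,-0.07,0,0,0],[0,0,-0.075,0,0,0]]]}}

```text
clock: 3.53
tool_pos: [0.4531, -0.3517, 0.1337]
orientation: [-179.8, 0.0, -127.7]
force: [0.3, -0.3, -4.9]
opening: 0.0121
gripper_force: 30.0
```

In the tool's units: -20 cm / 100 = -0.2, -18 cm / 100 = -0.18, -34.4 degrees / 60 = -0.5733.

Emit:
{"method": "send_rows", "body": {"plan": [[[-0.01,0.003,0,0,0,-0.0333],[-0.03,0.009,0,0,0,-0.0833],[-0.06,0.018,0,0,0,-0.15],[-0.09,0.027,0,0,0,-0.2333],[-0.12,0.036,0,0,0,-0.3167],[-0.15,0.045,0,0,0,-0.4],[-0.18,0.054,0,0,0,-0.4833],[-0.2,0.06,0,0,0,-0.5733]]]}}

```text
clock: 4.2
tool_pos: [0.5267, -0.1533, 0.1291]
orientation: [179.9, 0.0, -93.0]
force: [-0.0, -1.1, -6.2]
opening: 0.0115
gripper_force: 30.0
```

```bash
cat >> h.py <<'E'
def rel(o,tgt):
    from scipy.spatial.transform import Rotation as R
    return R.from_euler("xyz",o["orientation"],degrees=True).as_matrix().T@(np.array(tgt)-o["tool_pos"])*100
E
python3 - <<'E'
from plant import ctrl
from h import *
o=ctrl.get_obs();print(o["tool_pos"],o["orientation"],rel(o,[.5622,-.0687,.134]))
E
```

```text
[ 0.52672772 -0.15328731  0.12912352] [ 1.79902575e+02  4.13161132e-02 -9.30288992e+01] [-8.63469814 -3.09449352 -0.48668457]
```

In the tool's units: -8.4 cm / 100 = -0.084, -7.5 cm / 100 = -0.075.

Emit:
{"method": "send_rows", "body": {"plan": [[[-0.015,-0.005,0,0,0,0],[-0.035,-0.012,0,0,0,0],[-0.055,-0.02,0,0,0,0],[-0.075,-0.028,0,0,0,0],[-0.084,-0.031,0,0,0,0],[-0.084,-0.031,0,0,0,0],[-0.084,-0.031,0,0,0,0],[-0.084,-0.031,0,0,0,0]]]}}

```text
clock: 4.87
tool_pos: [0.5618, -0.0744, 0.1297]
orientation: [179.9, -0.0, -93.4]
force: [0.5, -0.2, -6.5]
opening: 0.0121
gripper_force: 30.0
```

```bash
python3 - <<'E'
from plant import ctrl
from h import *
s=ctrl.snapshot("top"); t=ctrl.snapshot("side"); o=ctrl.get_obs();print(o["clock"],o["tool_pos"],o["orientation"],rel(o,[.5622,-.0687,.058]))
a=np.hstack([cv2.resize(s["img"][100:240,100:300],(400,280),interpolation=2),cv2.resize(t["img"][140:340,80:366],(400,280),interpolation=2)])
cv2.imwrite("pics/p1.png",a[:,:,::-1])
E
```

```text
4.9667 [ 0.56208832 -0.07483258  0.13016895] [ 1.79950212e+02 -7.25734086e-03 -9.34077224e+01] [-0.61375123  0.01903335  7.21683668]
```

View pics/p1.png

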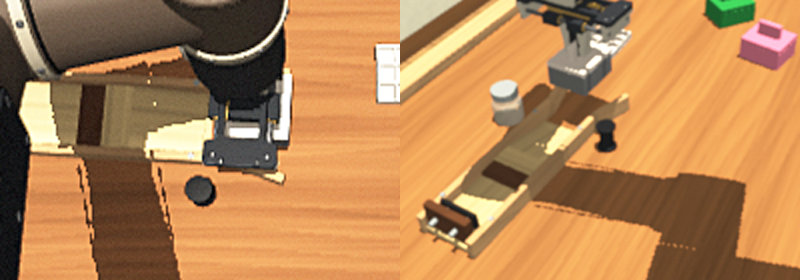

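The tub is held level over the foot spot (side view: tub about (585,70), rack mouth below it; spool and jar clear). I'll set it down about 14 mm further back, where the flare leaves more side room.

In the tool's units: 7.1 cm / 100 = 0.071, 1.4 cm / 100 = 0.014.

Emit:
{"method": "send_rows", "body": {"plan": [[[0.007,0,0.005,0,0,0],[0.014,0,0.02,0,0,0],[0.014,0,0.035,0,0,0],[0.014,0,0.05,0,0,0],[0.014,0,0.06,0,0,0],[0.014,0,0.068,0,0,0],[0.014,0,0.071,0,0,0],[0.014,0,0.071,0,0,0]]]}}

```text
clock: 5.63
tool_pos: [0.5616, -0.0885, 0.0589]
orientation: [179.9, -0.0, -93.4]
force: [0.2, -1.2, -6.4]
opening: 0.0115
gripper_force: 30.0
```

In the tool's units: 0.3 cm / 100 = 0.003, 0.2 cm / 100 = 0.002.

Emit:
{"method": "send_rows", "body": {"plan": [[[0,0,0.001,0,0,0],[0,0,0.002,0,0,0],[0,0,0.003,0,0,0],[0,0,0.003,0,0,0]]]}}

```text
clock: 5.97
tool_pos: [0.5622, -0.088, 0.0569]
orientation: [-180.0, 0.0, -93.4]
force: [-0.5, -0.1, -5.4]
opening: 0.0119
gripper_force: 30.0
```

In the tool's units: 0.15 cm / 100 = 0.0015, 0.1 cm / 100 = 0.001.

Emit:
{"method": "send_rows", "body": {"plan": [[[0,0,0.0005,0,0,0],[0,0,0.001,0,0,0],[0,0,0.0015,0,0,0],[0,0,0.0015,0,0,0]]]}}

```text
clock: 6.3
tool_pos: [0.5621, -0.0881, 0.0556]
orientation: [-180.0, 0.0, -93.4]
force: [-2.2, -0.5, 0.8]
opening: 0.0121
gripper_force: 30.0
```

In the tool's units: -6 cm / 100 = -0.06, -5 cm / 100 = -0.05.

Emit:
{"method": "send_rows", "body": {"fingers": 0.6, "plan": [[[0,0,0,0,0,0],[0,0,0,0,0,0],[0,0,0,0,0,0],[0,0,0,0,0,0],[0,0,-0.01,0,0,0],[0,0,-0.03,0,0,0],[0,0,-0.05,0,0,0],[0,0,-0.06,0,0,0]]]}}

```text
clock: 6.97
tool_pos: [0.5633, -0.0882, 0.1181]
orientation: [-179.8, 0.0, -93.3]
force: [0.7, -0.9, 0.8]
opening: 0.0518
gripper_force: 0.0
```

In the tool's units: 10 cm / 100 = 0.1, 7 cm / 100 = 0.07.

Emit:
{"method": "send_rows", "body": {"fingers": 0, "plan": [[[0.02,0,0,0,0,0],[0.04,0,0,0,0,0],[0.07,0,0,0,0,0],[0.1,0,0,0,0,0],[0.1,0,0,0,0,0],[0.1,0,0,0,0,0],[0.1,0,0,0,0,0],[0.1,0,0,0,0,0]]]}}

```text
clock: 7.63
tool_pos: [0.5562, -0.1874, 0.1152]
orientation: [-180.0, 0.0, -93.3]
force: [-0.3, 0.4, -0.1]
opening: 0.0049
gripper_force: 0.0
```

```bash
python3 - <<'E'
from plant import ctrl
from h import *
s=ctrl.snapshot("top"); t=ctrl.snapshot("side"); o=ctrl.get_obs();print(o["clock"],o["tool_pos"],o["orientation"],o["force"],o["opening"])
a=np.hstack([cv2.resize(s["img"][100:240,100:300],(400,280),interpolation=2),cv2.resize(t["img"][140:280,120:320],(400,280),interpolation=2)])
cv2.imwrite("pics/p2.png",a[:,:,::-1])
E
```

```text
7.7333 [ 0.5562372  -0.18716425  0.11519946] [-1.79990575e+02  3.84816740e-03 -9.33064376e+01] [-0.17132808  0.59151508  0.33188998] 0.0012568401993537227
```

View pics/p2.png

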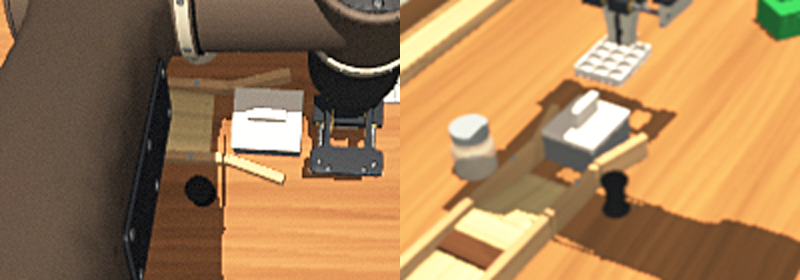

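Tub stands flat in the mouth, in line (lid at about (267,122) in the left half), fingers closed behind it. Lower the fingers and start pushing.

In the tool's units: 8.7 cm / 100 = 0.087, 8 cm / 100 = 0.08.

Emit:
{"method": "send_rows", "body": {"plan": [[[0,0,0.02,0,0,0],[0,0,0.04,0,0,0],[0,0,0.06,0,0,0],[0,0,0.08,0,0,0],[0,0,0.087,0,0,0],[-0.01,0,0.087,0,0,0],[-0.02,0,0.087,0,0,0],[-0.03,0,0.087,0,0,0]]]}}

```text
clock: 8.4
tool_pos: [0.5587, -0.1569, 0.0291]
orientation: [-179.9, -0.0, -93.3]
force: [0.3, -0.3, -0.5]
opening: 0.0006
gripper_force: 0.0
```

In the tool's units: -3.2 cm / 100 = -0.032, -2.8 cm / 100 = -0.028.

Emit:
{"method": "send_rows", "body": {"plan": [[[-0.004,0,0,0,0,0],[-0.008,0,0,0,0,0],[-0.012,0,0,0,0,0],[-0.016,0,0,0,0,0],[-0.02,0,0,0,0,0],[-0.024,0,0,0,0,0],[-0.028,0,0,0,0,0],[-0.032,0,0,0,0,0]]]}}

```text
clock: 9.07
tool_pos: [0.5597, -0.126, 0.0281]
orientation: [-180.0, -0.0, -93.4]
force: [-1.1, -3.9, 1.4]
opening: 0.0004
gripper_force: 1.7
```

In the tool's units: -3.2 cm / 100 = -0.032, -2.8 cm / 100 = -0.028.

Emit:
{"method": "send_rows", "body": {"plan": [[[-0.004,0,0,0,0,0],[-0.008,0,0,0,0,0],[-0.012,0,0,0,0,0],[-0.016,0,0,0,0,0],[-0.02,0,0,0,0,0],[-0.024,0,0,0,0,0],[-0.028,0,0,0,0,0],[-0.032,0,0,0,0,0]]]}}

```text
clock: 9.73
tool_pos: [0.5614, -0.0937, 0.0279]
orientation: [180.0, 0.0, -93.4]
force: [0.4, -3.3, 0.2]
opening: -0.0002
gripper_force: 1.6
```

In the tool's units: -3.2 cm / 100 = -0.032, -1.6 cm / 100 = -0.016.

Emit:
{"method": "send_rows", "body": {"plan": [[[-0.004,0,0,0,0,0],[-0.008,0,0,0,0,0],[-0.012,0,0,0,0,0],[-0.016,0,0,0,0,0],[-0.02,0,0,0,0,0],[-0.024,0,0,0,0,0],[-0.028,0,0,0,0,0],[-0.032,0,0,0,0,0]]]}}

```text
clock: 10.4
tool_pos: [0.5634, -0.0618, 0.028]
orientation: [180.0, 0.0, -93.4]
force: [-0.6, -1.6, -2.3]
opening: 0.0005
gripper_force: 1.3
```

In the tool's units: -3.2 cm / 100 = -0.032, -1.6 cm / 100 = -0.016.

Emit:
{"method": "send_rows", "body": {"plan": [[[-0.004,0,0,0,0,0],[-0.008,0,0,0,0,0],[-0.012,0,0,0,0,0],[-0.016,0,0,0,0,0],[-0.02,0,0,0,0,0],[-0.024,0,0,0,0,0],[-0.028,0,0,0,0,0],[-0.032,0,0,0,0,0]]]}}

```text
clock: 11.07
tool_pos: [0.5656, -0.0301, 0.0284]
orientation: [-180.0, -0.0, -93.4]
force: [-0.6, -5.1, 2.5]
opening: 0.0003
gripper_force: 2.5
```

In the tool's units: -3.2 cm / 100 = -0.032, -2.4 cm / 100 = -0.024.

Emit:
{"method": "send_rows", "body": {"plan": [[[-0.004,0,0,0,0,0],[-0.008,0,0,0,0,0],[-0.012,0,-0.001,0,0,0],[-0.016,0,-0.002,0,0,0],[-0.02,0,-0.003,0,0,0],[-0.024,0,-0.004,0,0,0],[-0.028,0,-0.005,0,0,0],[-0.032,0,-0.0055,0,0,0]]]}}

```text
clock: 11.73
tool_pos: [0.5673, 0.0021, 0.0338]
orientation: [-180.0, -0.0, -93.4]
force: [0.4, -5.3, 2.9]
opening: 0.0006
gripper_force: 2.5
```

In the tool's units: -3.2 cm / 100 = -0.032, -2.8 cm / 100 = -0.028.

Emit:
{"method": "send_rows", "body": {"plan": [[[-0.004,0,-0.001,0,0,0],[-0.008,0,-0.002,0,0,0],[-0.012,0,-0.003,0,0,0],[-0.016,0,-0.004,0,0,0],[-0.02,0,-0.005,0,0,0],[-0.024,0,-0.006,0,0,0],[-0.028,0,-0.0065,0,0,0],[-0.032,0,-0.0075,0,0,0]]]}}

```text
clock: 12.4
tool_pos: [0.5694, 0.0346, 0.0411]
orientation: [-180.0, 0.0, -93.4]
force: [-1.8, -0.8, 0.3]
opening: 0.0003
gripper_force: 0.1
```

Emit:
{"method": "send_rows", "body": {"plan": [[[0,0,-0.003,0,0,0],[0,0,-0.006,0,0,0],[-0.003,0,-0.009,0,0,0],[-0.007,0,-0.01,0,0,0],[-0.011,0,-0.01,0,0,0],[-0.015,0,-0.01,0,0,0],[-0.019,0,-0.01,0,0,0],[-0.023,0,-0.01,0,0,0]]]}}

```text
clock: 13.07
tool_pos: [0.5705, 0.0569, 0.0511]
orientation: [180.0, -0.0, -93.4]
force: [-0.3, -1.9, 0.8]
opening: 0.0003
gripper_force: 1.0
```

In the tool's units: -1.6 cm / 100 = -0.016, -1.2 cm / 100 = -0.012.

Emit:
{"method": "send_rows", "body": {"plan": [[[-0.004,0,0,0,0,0],[-0.008,0,0,0,0,0],[-0.012,0,0,0,0,0],[-0.016,0,0,0,0,0],[-0.016,0,0,0,0,0],[-0.016,0,0,0,0,0]]]}}

```text
clock: 13.57
tool_pos: [0.5715, 0.0731, 0.051]
orientation: [-180.0, 0.0, -93.3]
force: [0.4, -0.2, -0.4]
opening: 0.0005
gripper_force: 0.0
```

```bash
python3 - <<'E'
from plant import ctrl
from h import *
t=ctrl.snapshot("side"); o=ctrl.get_obs();print(o["clock"],o["tool_pos"],o["force"])
a=cv2.resize(t["img"][170:330,70:270],(800,600)[:2],interpolation=2)
cv2.imwrite("pics/p3.png",a[:,:,::-1])
E
```

```text
13.6167 [0.57150118 0.07289536 0.05102216] [-0.42935598  0.18751246  0.64409512]
```

View pics/p3.png

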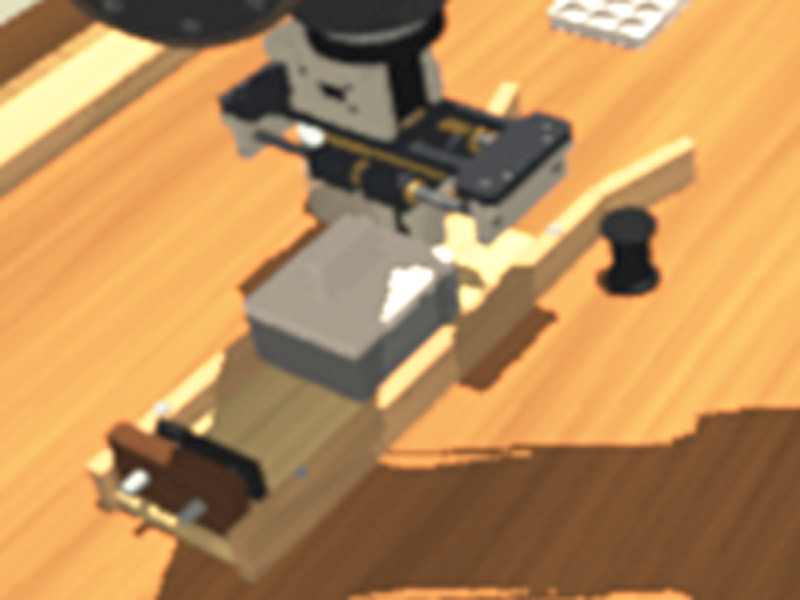

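Side view: tub is level on the rack top, tail near rack x 95, clear of the rails; pad and end board at the lower left are free. Continue pushing.

Emit:
{"method": "send_rows", "body": {"plan": [[[-0.003,0,0,0,0,0],[-0.006,0,0,0,0,0],[-0.009,0,0,0,0,0],[-0.012,0,0,0,0,0],[-0.015,0,0,0,0,0],[-0.018,0,0,0,0,0],[-0.021,0,0,0,0,0],[-0.024,0,0,0,0,0]]]}}

```text
clock: 14.28
tool_pos: [0.5729, 0.0969, 0.0511]
orientation: [-180.0, -0.0, -93.4]
force: [-0.8, -1.9, -0.9]
opening: 0.0004
gripper_force: 0.8
```

In the tool's units: -2.4 cm / 100 = -0.024, -2.1 cm / 100 = -0.021.

Emit:
{"method": "send_rows", "body": {"plan": [[[-0.003,0,0,0,0,0],[-0.006,0,0,0,0,0],[-0.009,0,0,0,0,0],[-0.012,0,0,0,0,0],[-0.015,0,0,0,0,0],[-0.018,0,0,0,0,0],[-0.021,0,0,0,0,0],[-0.024,0,0,0,0,0]]]}}

```text
clock: 14.95
tool_pos: [0.5741, 0.1207, 0.0509]
orientation: [180.0, -0.0, -93.4]
force: [0.9, -1.7, -0.9]
opening: 0.0004
gripper_force: 0.6
```

In the tool's units: -1.2 cm / 100 = -0.012, -1 cm / 100 = -0.01.

Emit:
{"method": "send_rows", "body": {"plan": [[[-0.002,0,0,0,0,0],[-0.004,0,0,0,0,0],[-0.006,0,0,0,0,0],[-0.008,0,0,0,0,0],[-0.01,0,0,0,0,0],[-0.012,0,0,0,0,0]]]}}

```text
clock: 15.45
tool_pos: [0.5749, 0.1326, 0.0511]
orientation: [180.0, -0.0, -93.4]
force: [0.8, -2.3, -0.4]
opening: 0.0002
gripper_force: 0.7
```

In the tool's units: -0.9 cm / 100 = -0.009, -0.75 cm / 100 = -0.0075.

Emit:
{"method": "send_rows", "body": {"plan": [[[-0.0015,0,0,0,0,0],[-0.003,0,0,0,0,0],[-0.0045,0,0,0,0,0],[-0.006,0,0,0,0,0],[-0.0075,0,0,0,0,0],[-0.009,0,0,0,0,0]]]}}

```text
clock: 15.95
tool_pos: [0.5755, 0.1416, 0.0511]
orientation: [-180.0, 0.0, -93.4]
force: [0.3, -0.4, 0.6]
opening: 0.0001
gripper_force: 0.7
```

In the tool's units: -0.3 cm / 100 = -0.003, -0.25 cm / 100 = -0.0025.

Emit:
{"method": "send_rows", "body": {"plan": [[[-0.0005,0,0,0,0,0],[-0.001,0,0,0,0,0],[-0.0015,0,0,0,0,0],[-0.002,0,0,0,0,0],[-0.0025,0,0,0,0,0],[-0.003,0,0,0,0,0]]]}}

```text
clock: 16.45
tool_pos: [0.5757, 0.1444, 0.0511]
orientation: [180.0, -0.0, -93.4]
force: [0.1, -1.2, -0.1]
opening: 0.0006
gripper_force: 0.7
```

In the tool's units: -0.2 cm / 100 = -0.002, -0.15 cm / 100 = -0.0015.

Emit:
{"method": "send_rows", "body": {"plan": [[[-0.0005,0,0,0,0,0],[-0.001,0,0,0,0,0],[-0.0015,0,0,0,0,0],[-0.002,0,0,0,0,0],[-0.002,0,0,0,0,0]]]}}

```text
clock: 16.87
tool_pos: [0.5758, 0.1466, 0.0511]
orientation: [-180.0, 0.0, -93.4]
force: [0.1, -0.8, -1.1]
opening: 0.0006
gripper_force: 0.5
```

In the tool's units: -0.3 cm / 100 = -0.003, -0.24 cm / 100 = -0.0024.

Emit:
{"method": "send_rows", "body": {"plan": [[[-0.0006,0,0,0,0,0],[-0.0012,0,0,0,0,0],[-0.0018,0,0,0,0,0],[-0.0024,0,0,0,0,0],[-0.003,0,0,0,0,0],[-0.003,0,0,0,0,0]]]}}

```text
clock: 17.37
tool_pos: [0.5757, 0.1491, 0.0509]
orientation: [180.0, -0.0, -93.4]
force: [0.6, -4.6, -2.0]
opening: 0.0002
gripper_force: 2.1
```

In the tool's units: -0.2 cm / 100 = -0.002, -0.15 cm / 100 = -0.0015.

Emit:
{"method": "send_rows", "body": {"plan": [[[-0.0005,0,0,0,0,0],[-0.001,0,0,0,0,0],[-0.0015,0,0,0,0,0],[-0.002,0,0,0,0,0],[-0.002,0,0,0,0,0]]]}}

```text
clock: 17.78
tool_pos: [0.5757, 0.1507, 0.0508]
orientation: [179.9, -0.1, -93.4]
force: [0.4, -7.1, -2.4]
opening: 0.0003
gripper_force: 3.1
```

Pad contact felt; creep on toward 11–13 N.

In the tool's units: -0.2 cm / 100 = -0.002, -0.15 cm / 100 = -0.0015.

Emit:
{"method": "send_rows", "body": {"plan": [[[-0.0005,0,0,0,0,0],[-0.001,0,0,0,0,0],[-0.0015,0,0,0,0,0],[-0.002,0,0,0,0,0],[-0.002,0,0,0,0,0]]]}}

```text
clock: 18.2
tool_pos: [0.5757, 0.1521, 0.0507]
orientation: [179.9, -0.1, -93.4]
force: [2.9, -8.3, -2.1]
opening: 0.0003
gripper_force: 4.2
```

In the tool's units: -0.15 cm / 100 = -0.0015, -0.1 cm / 100 = -0.001.

Emit:
{"method": "send_rows", "body": {"plan": [[[-0.0005,0,0,0,0,0],[-0.001,0,0,0,0,0],[-0.0015,0,0,0,0,0],[-0.0015,0,0,0,0,0]]]}}

```text
clock: 18.53
tool_pos: [0.5757, 0.1532, 0.0507]
orientation: [179.9, -0.1, -93.4]
force: [1.7, -10.1, -1.1]
opening: 0.0002
gripper_force: 5.0
```

In the tool's units: -0.15 cm / 100 = -0.0015, -0.1 cm / 100 = -0.001.

Emit:
{"method": "send_rows", "body": {"plan": [[[-0.0005,0,0,0,0,0],[-0.001,0,0,0,0,0],[-0.0015,0,0,0,0,0],[-0.0015,0,0,0,0,0]]]}}

```text
clock: 18.87
tool_pos: [0.5757, 0.1543, 0.0507]
orientation: [179.9, -0.2, -93.4]
force: [1.6, -12.5, -0.7]
opening: 0.0006
gripper_force: 5.8
```

In the tool's units: 1 cm / 100 = 0.01, 0.9 cm / 100 = 0.009.

Emit:
{"method": "send_rows", "body": {"plan": [[[0,0,0.0015,0,0,0],[0,0,0.003,0,0,0],[0,0,0.0045,0,0,0],[0,0,0.006,0,0,0],[0,0,0.0075,0,0,0],[0,0,0.009,0,0,0],[0,0,0.01,0,0,0],[0,0,0.01,0,0,0]]]}}

```text
clock: 19.53
tool_pos: [0.5756, 0.154, 0.0412]
orientation: [179.9, -0.2, -93.4]
force: [0.9, -13.9, 2.8]
opening: 0.0006
gripper_force: 6.8
```

In the tool's units: 0.5 cm / 100 = 0.005, 0.4 cm / 100 = 0.004.

Emit:
{"method": "send_rows", "body": {"plan": [[[0.001,0,0,0,0,0],[0.002,0,0,0,0,0],[0.003,0,0,0,0,0],[0.004,0,0,0,0,0],[0.005,0,0,0,0,0],[0.005,0,0,0,0,0]]]}}

```text
clock: 20.03
tool_pos: [0.5756, 0.1509, 0.0411]
orientation: [180.0, -0.0, -93.4]
force: [-1.5, -5.5, 1.9]
opening: 0.0006
gripper_force: 2.9
```

```bash
python3 - <<'E'
from plant import ctrl
from h import *
t=ctrl.snapshot("side"); o=ctrl.get_obs();print(o["clock"],o["tool_pos"],o["force"])
a=cv2.resize(t["img"][205:325,80:240],(800,600)[:2],interpolation=2)
cv2.imwrite("pics/p4.png",a[:,:,::-1])
E
```

```text
20.0833 [0.57561441 0.15084631 0.0411645 ] [-1.70475314 -6.85537675  2.0756184 ]
```

View pics/p4.png

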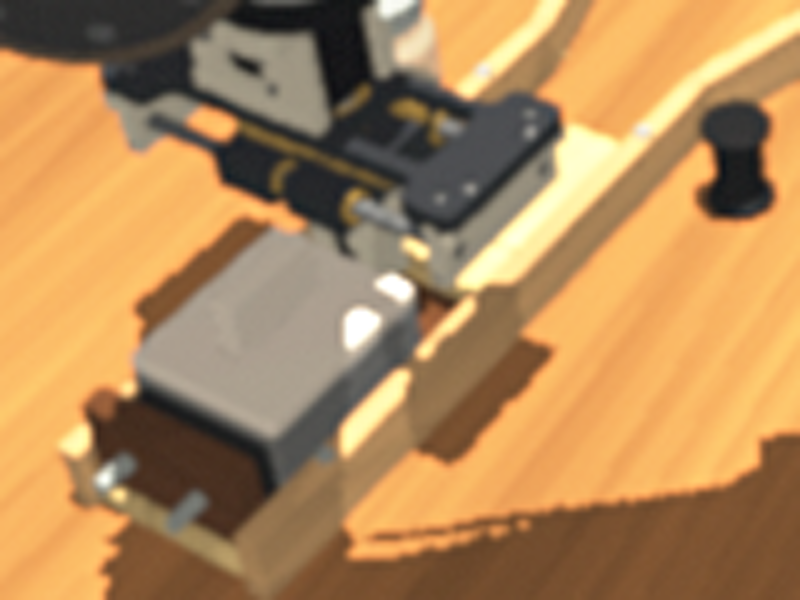

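Side view shows the tub against the pad, the lip showing behind its tail at about (440,300). Still pressing at 6 N; I'll retreat a little more to see whether the lip takes over.

In the tool's units: 0.15 cm / 100 = 0.0015, 0.1 cm / 100 = 0.001.

Emit:
{"method": "send_rows", "body": {"plan": [[[0.0005,0,0,0,0,0],[0.001,0,0,0,0,0],[0.0015,0,0,0,0,0],[0.0015,0,0,0,0,0],[0.0015,0,0,0,0,0]]]}}

```text
clock: 20.5
tool_pos: [0.5764, 0.1504, 0.0412]
orientation: [-180.0, 0.0, -93.4]
force: [-1.7, -1.1, 0.3]
opening: 0.0005
gripper_force: 0.7
```

In the tool's units: -12 cm / 100 = -0.12, -8 cm / 100 = -0.08.

Emit:
{"method": "send_rows", "body": {"plan": [[[0.002,0,0,0,0,0],[0.005,0,0,0,0,0],[0.015,0,0,0,0,0],[0.03,0,0,0,0,0],[0.05,0,-0.01,0,0,0],[0.06,0,-0.04,0,0,0],[0.06,0,-0.08,0,0,0],[0.06,0,-0.12,0,0,0]]]}}

```text
clock: 21.17
tool_pos: [0.5714, 0.0876, 0.1617]
orientation: [179.9, -0.1, -93.5]
force: [1.7, 1.0, -0.9]
opening: 0.0006
gripper_force: 0.0
```

In the tool's units: 18 cm / 100 = 0.18, 15 cm / 100 = 0.15.

Emit:
{"method": "send_rows", "body": {"plan": [[[0.03,0,-0.02,0,0,0],[0.06,0,-0.04,0,0,0],[0.09,0,-0.04,0,0,0],[0.12,0,-0.04,0,0,0],[0.15,0,-0.04,0,0,0],[0.18,0,-0.04,0,0,0],[0.18,0,-0.04,0,0,0],[0.18,0,-0.04,0,0,0]]]}}

```text
clock: 21.83
tool_pos: [0.561, -0.0921, 0.201]
orientation: [-180.0, 0.0, -93.6]
force: [-0.1, 0.4, -1.4]
opening: 0.0002
gripper_force: 0.0
```

```bash
python3 - <<'E'
from plant import ctrl
from h import *
import pickle
t=ctrl.snapshot("side"); s=ctrl.snapshot("top"); o=ctrl.get_obs();print(o["clock"],o["tool_pos"],o["force"])
pickle.dump({"top":s,"side":t},open("s1.pkl","wb"))
a=np.hstack([cv2.resize(t["img"][205:325,80:240],(400,300),interpolation=2),cv2.resize(s["img"][110:215,80:220],(400,300),interpolation=2)])
cv2.imwrite("pics/p5.png",a[:,:,::-1])
E
```

```text
21.9333 [ 0.56152104 -0.09028448  0.20105001] [ 2.20753154  0.14433927 -0.51429222]
```

View pics/p5.png

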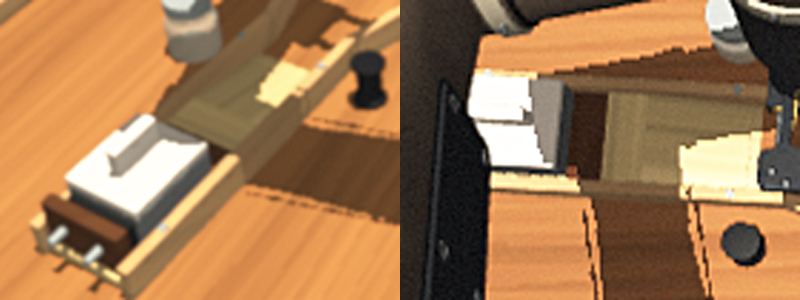

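Right half: tail has the dark lip fully visible behind it, lid at (520,120). I'll check the tilt numerically from the side view's near lid edge.

```bash
python3 - <<'E'
import pickle
from h import *
d=pickle.load(open("s1.pkl","rb")); t=d["side"]; im=t["img"]
O=np.array([.5656,-.0128]);a=np.radians(86.58);u=np.array([np.cos(a),np.sin(a)]);n=np.array([-u[1],u[0]])
def pj(x,y,z):
    P=t["pose"];p=np.r_[O+x*u+y*n,z];c=t["K"]@(P[:3,:3].T@(p-P[:3,3]));return c[:2]/c[2]
m=((im.min(2)>150)&(im.max(2).astype(int)-im.min(2)<35)).astype(np.uint8); m[:245]=0;m[310:]=0;m[:,:100]=0;m[:,170:]=0
c=max(cv2.findContours(m,0,1)[0],key=cv2.contourArea)
print("lid corners",cv2.approxPolyDP(c,2.,True)[:,0].tolist())
for y in(.037,.04,.043): print(y,"tail seated/up",pj(.174,y,.064).round(1),pj(.174,y,.072).round(1),"front",pj(.264,y,.064).round(1), "mid",pj(.219,y,.064).round(1))
# lower lid boundary
print([(k,int(np.nonzero(m[:,k])[0].max())) for k in range(128,166,4) if m[:,k].any()])
E
```

```text
lid corners [[160, 263], [145, 261], [131, 274], [124, 276], [122, 267], [128, 266], [140, 253], [137, 251], [123, 260], [107, 276], [135, 290]]
0.037 tail seated/up [162.2 261. ] [161.7 258.4] front [133.5 289. ] mid [148.3 274.5]
0.04 tail seated/up [163.3 261.5] [162.8 258.8] front [134.6 289.6] mid [149.4 275.1]
0.043 tail seated/up [164.4 262. ] [163.8 259.3] front [135.7 290.1] mid [150.6 275.6]
[(128, 286), (132, 288), (136, 289), (140, 283), (144, 296), (148, 275), (152, 271), (156, 268), (160, 264)]
```

The lid's near edge runs through (148,275), (156,268) and (160,264). That matches the flat, seated prediction (276.4, 268.6, 264.7), not a raised tail (about 275, 266.2, 261.8). Handing in.

```bash
python3 -c "
from plant import ctrl
print(ctrl.close_job())"
```

```text
the job is handed in; nothing more can be done
None
```

I set the tub at the ramp's foot, slid it up into the pocket (about 14 N at most in the readings) and backed the arm off; the side view shows it flat behind the lip, and I handed the job in, though no verdict came back.

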